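# Turn over and stack a circuit board tray

### The job

The empty blue tray is lying upside down on the mat: turn it the right way up and stack it squarely on the blue tray that holds a circuit board, so that its four feet drop inside the four corner lugs and it sits fully home. Never drop it or let it topple over, keep the loaded tray upright and about where it stands, and leave everything else on the mat alone.

Things in the scene. Friction and masses are not known exactly. Their poses are not given: they have to be found in the camera images.
- empty_tray: empty blue tray, 90 g or so, starts upside down on the mat. Body 120 mm along own x, 56 mm along own y, open to own +z, 58 mm high. Origin: centre of the underside of its feet (58 mm above the mat while upside down). Along own z: feet 0 to 10 mm, flat upright outer walls 10 to 50 mm (3 mm thick), corner lugs 50 to 58 mm. It stands steadily on either end wall, own x upright
- empty_tray_feet (a point): point on the empty tray, centre of its underside between the feet (same as its origin, same axes). The four tapered corner feet, 14 mm square at the root and 11 mm at the tip, 10 mm high, measure 110 x 46 mm over their outsides at the root and 107 x 43 mm at the tips. A half turn about own z makes no difference to the tray
- loaded_tray: loaded blue tray, same shape and frame as the empty one, loose, about 0.4 kg, right way up on the mat with a circuit board in it that stays below the rim. Origin: centre of the underside of its feet, on the mat; own x along its 120 mm, own z up. A tray properly stacked on it has its origin 50 mm above this one, own x in line either way round
- loaded_tray_rim (a point): centre of the loaded tray's rim, 50 mm above its origin, same axes. At each corner an L-shaped lug, in line with the outer walls and reaching 16 mm from the corner, rises 8 mm above the rim; the lugs stand 114 x 50 mm apart inside. The feet of the tray above go between them and rest on the corner columns, whose tops are at the rim
- circuit_board: green populated circuit board, 120 x 95 mm, 26 mm high with its parts, lying flat on four short standoffs; not part of the job. Origin: centre of its underside
- solder_spool: blue-flanged spool of solder standing on its flange, 60 mm diameter, 44 mm high; not part of the job. Origin: centre of its underside
- spray_can: pale green cleaner can with a white cap, 52 mm diameter, 165 mm tall, standing; not part of the job. Origin: centre of its underside
- flux_jar: small amber jar with a black lid, 48 mm diameter, 62 mm tall, standing; not part of the job. Origin: centre of its underside
- tape_reel: white component-tape reel lying flat, 85 mm diameter, 14 mm high; not part of the job. Origin: centre of its underside
- screwdriver: red-handled screwdriver lying on the mat, 170 mm long; not part of the job. Origin: centre of its underside

How it is judged:
At the end, for the whole second after the job is handed in: The empty tray is level on the loaded tray, feet inside its corner lugs: within 5 mm of centred, 5 degrees of in line (either way round), origin 46 to 53.5 mm above the other's. The loaded tray is level, within 40 mm of its start; all at rest; other listed things within 30 mm of theirs (x of empty_tray in the frame of loaded_tray between -0.005 and 0.005 m and y of empty_tray in the frame of loaded_tray between -0.005 and 0.005 m and z of empty_tray in the frame of loaded_tray between 0.046 and 0.0535 m and angle between the x axis of empty_tray and the x axis of loaded_tray, either way round below 0.09 rad and angle between each of empty_tray, loaded_tray's own z axis and vertical below 0.05 rad and distance of loaded_tray from where it was at the start of the episode below 0.04 m and linear speed of each of empty_tray, loaded_tray below 0.02 m/s and distance of each of circuit_board, solder_spool, spray_can, flux_jar, tape_reel, screwdriver from where it was at the start of the episode below 0.03 m); the robot touches nothing.
It fails at once if the empty tray is dropped or topples: it moves faster than 0.5 m/s with no finger touching it (a free fall of about 13 mm) (linear speed of empty_tray above 0.5 m/s and contact force between empty_tray and the fingers below 0.05 N).
It fails at once if the loaded tray is tipped by more than 17 degrees (angle between loaded_tray's own z axis and vertical above 0.3 rad).
It fails at once if the loaded tray is pushed more than 40 mm from where it stood (distance of loaded_tray from where it was at the start of the episode above 0.04 m).
It fails at once if one of the other listed things is moved by more than 30 mm (distance of any of circuit_board, solder_spool, spray_can, flux_jar, tape_reel, screwdriver from where it was at the start of the episode above 0.03 m).
It also fails if it takes over 72 s, if anything falls off the work surface, if the arm or the gripper's body presses on something with over 40 N, if the wrist force passes 120 N, or if a joint passes its speed limit or range.

### The arm

A 6-joint arm with a two-finger parallel gripper is mounted at the origin on the work surface. World frame = base frame: x ahead of the robot, y to its left, z up, the work surface at z = 0. Lengths are in m, angles in rad, forces in N, time in s.
With the tool pointing down it reaches from about 0.325 to 0.9 m from the base axis. Payload 3.5 kg.
Tool frame: the origin (TCP) lies midway between the tips of the shut fingers; the grasp point (between the pads) lies 19 mm behind it; z points along the fingers, y is the line along which they close (so a half turn about z gives the same grasp; the last joint's range is limited). The gripper opens to 85 mm and grips with 20 to 120 N. Pads are 22 mm wide; open, the fingers measure 114 mm over their backs; the gripper's body (76 mm by 85 mm) begins 54 mm behind the grasp point. The pads swing forward as they close: fully open they stand 13 mm farther back than shut.
Start: joints at [1.004, 0.276, -0.026, 1.268, 0, 1.467], TCP at [0.28, 0.559, 0.231] pointing down, gripper open.
Joint ranges: [-3.12, 3.12], [-0.85, 1.88], [-1.08, 1.24], [-1.95, 2.15], [-1.57, 1.53], [-3.14, 3.14]. Speed limits (rad/s): [2.57, 2.57, 3.14, 3.14, 3.14, 3.14].

### API

Orientations are given as a unit quaternion [x, y, z, w].
In Python, from plant import reach, move_straight, goto_joints, open_gripper, gripper_close, pause, solve_ik, camera, get_calibration, IKError, sign_off, look_for, pinpoint, current_clock, current_joint_pos, current_joint_vel, current_joint_efforts, current_tcp_pos, current_tcp_rot, current_ft_force, current_moment, current_finger_gap, current_finger_force gives the robot as it stands. Calls block until the motion is done:
- reach(position, orientation): joint-space move of the TCP to a pose.
- move_straight(position, velocity=0.15, ori=None, until_force=None): straight line of the TCP; ori=None keeps the orientation; velocity is the mean speed in m/s. With until_force (N) it stops when the force on the tool has changed by that much, and returns True; else False.
- goto_joints(angles): joint-space move.
- open_gripper() and gripper_close(): open the fingers fully, or close them until they stop; the grip force is fixed at half the most.
- pause(seconds).
- solve_ik(position, orientation): joint angles nearest the present ones, or None.
- camera(name): name is "scene" or "side" or "wrist"; returns the picture (420x560x3 uint8, red, green, blue); there is no depth.
- get_calibration(name): a dict with "K" (3x3 intrinsics, pixels), "rvec" (rotation vector, rad) and "tvec" (3), from world to camera coordinates, as OpenCV has them; the wrist camera has in their place "mount" (4x4, takes a point from camera to tool coordinates, whose origin is the TCP and whose axes are the flange's). Camera axes: x right, y down, z forward; pixel columns grow to the right and rows downward; lengths in m; the calibration is good to about 2 mm. A picture is of the moment at which its call begins: read the wrist's pose just before it. get_calibration takes no time and is no camera call.
A pose or a line that the arm cannot do raises IKError and nothing moves.
- sign_off(): hands the job in; it is judged then, once.
Trained networks look in the newest picture that a camera, given by its name, has taken for a name from the list of things; names that differ only in an ending like _2 or _b are one class to them, and where a whole thing is asked for, a point or a joint stands for the part that bears it (a point fixed in the world has none). Each returns a list of dicts, best first, with "p" (0 to 1); they miss things now and then, are a little off and sometimes report something else, mostly with a low value. They report only what shows in the picture. A call takes as long as a camera call.
- look_for(camera, thing): "point" ([x, y, z] in m, in world coordinates, good to about 4 mm: the middle of the surface that is visible of it).
- pinpoint(camera, thing): "point" ([x, y, z] in m, in world coordinates, good to about 4 mm: a listed point, or the origin of a listed thing).
Readings, each from a call of its own:
- current_clock(): time.
- current_joint_pos(): joint angles.
- current_joint_vel(): joint speeds.
- current_joint_efforts(): joint torques, N m.
- current_tcp_pos(): TCP position.
- current_tcp_rot(): TCP orientation.
- current_ft_force(): force on the tool from outside, world axes, zero at the start.
- current_moment(): the same for the moment, N m.
- current_finger_gap(): finger opening in m.
- current_finger_force(): force on a finger pad.
Only numpy, scipy, OpenCV 4.12 (cv2) and the standard library are available. Lean on these libraries where they do the work, as an engineer would, in place of code of your own. Each camera call takes 0.05 s, during which the arm holds its last target. There are 200 camera calls.

## Working session

There is one attempt and no reset: what is moved stays moved. The work goes in short steps, each a Python script; the robot and the scene stay as the last script left them, time stands still between calls to the robot, and variables do not carry over. Pictures are saved under pics/ and viewed, at most 10 in all, crops included, and the job is handed in when it is done.

```bash
ls; mkdir -p pics; python3 - <<'E'
from plant import *
import cv2,numpy as np
for c in ["scene","side"]:
    im=camera(c); cv2.imwrite(f"pics/{c}0.png",im[:,:,::-1])
    k=get_calibration(c); R=cv2.Rodrigues(np.array(k["rvec"]))[0]; print(c,-R.T@np.array(k["tvec"]).ravel(), np.array(k["K"])[0,0])
    for t in ["empty_tray","loaded_tray"]:
        print(t,[(np.round(d["point"],3),round(d["p"],2)) for d in look_for(c,t)][:3])
    for t in ["empty_tray_feet","loaded_tray_rim","circuit_board","solder_spool","spray_can","flux_jar","tape_reel","screwdriver"]:
        print(t,[(np.round(d["point"],3),round(d["p"],2)) for d in pinpoint(c,t)][:3])
print(current_clock(),current_tcp_rot(),get_calibration("wrist")["mount"])
E
```

```text
pics
plant.py
scene [1.6640447  0.48705581 1.06528149] 522.5961218614372
empty_tray [(array([ 0.503, -0.175,  0.049]), 0.88)]
loaded_tray [(array([0.498, 0.169, 0.036]), 0.95)]
empty_tray_feet [(array([ 0.486, -0.179,  0.058]), 0.59)]
loaded_tray_rim [(array([0.48 , 0.17 , 0.052]), 0.9)]
circuit_board [(array([ 0.73 , -0.013, -0.002]), 0.95)]
solder_spool [(array([ 0.364, -0.013, -0.001]), 0.81)]
spray_can [(array([ 0.702,  0.373, -0.001]), 0.62)]
flux_jar [(array([0.345, 0.399, 0.003]), 0.74)]
tape_reel [(array([ 0.352, -0.376, -0.004]), 0.68)]
screwdriver [(array([ 0.721, -0.268, -0.003]), 0.63), (array([ 0.705,  0.373, -0.002]), 0.54), (array([ 0.352, -0.375, -0.006]), 0.41)]
side [ 0.07819539 -0.82247085  0.72454923] 425.1847640806295
empty_tray []
loaded_tray [(array([0.481, 0.174, 0.035]), 0.89)]
empty_tray_feet [(array([ 0.482, -0.184,  0.059]), 0.73)]
loaded_tray_rim [(array([0.483, 0.168, 0.052]), 0.68)]
circuit_board [(array([ 0.727, -0.017, -0.001]), 0.88), (array([ 0.48 ,  0.175, -0.001]), 0.39)]
solder_spool [(array([ 0.367, -0.017, -0.   ]), 0.71)]
spray_can [(array([0.704, 0.373, 0.004]), 0.66)]
flux_jar [(array([0.342, 0.399, 0.001]), 0.83)]
tape_reel [(array([ 0.354, -0.375, -0.003]), 0.8), (array([ 0.483, -0.184,  0.053]), 0.48)]
screwdriver [(array([ 0.723, -0.266, -0.003]), 0.97), (array([ 0.489, -0.181,  0.054]), 0.5)]
1.1 [2.29831023e-01 9.73230549e-01 1.79550649e-05 2.23855600e-06] [[-7.32629154e-04 -9.63750897e-01 -2.66802682e-01  6.73309275e-02]
 [ 9.99999458e-01 -5.08632673e-04 -9.08662382e-04 -1.74728114e-03]
 [ 7.40019625e-04 -2.66803203e-01  9.63750747e-01 -1.42665387e-01]
 [ 0.00000000e+00  0.00000000e+00  0.00000000e+00  1.00000000e+00]]
```

View pics/scene0.png

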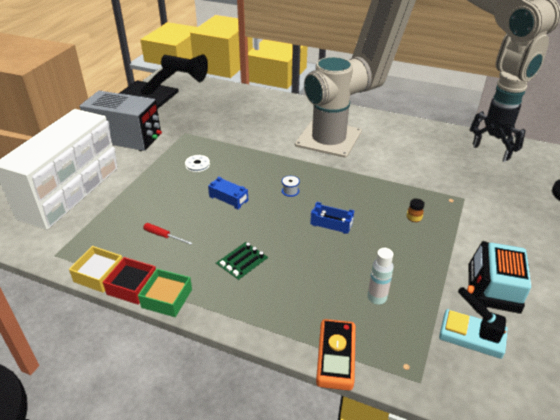

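The scene picture shows the upside-down tray at about (228,192) and the loaded one at (332,217), with free mat around both. Next I'll take wrist views above each tray for yaw.

```bash
cat > h.py <<'E'
from plant import *
import cv2,numpy as np
from scipy.spatial.transform import Rotation as R
from scipy.optimize import minimize
MOUNT=np.array(get_calibration("wrist")["mount"]); K=np.array(get_calibration("wrist")["K"])
def down(yaw): # tool z down, tool x at angle yaw
    return (R.from_euler('z',yaw)*R.from_euler('x',np.pi)).as_quat()
def snap(name=None):
    T=np.eye(4);T[:3,:3]=R.from_quat(current_tcp_rot()).as_matrix();T[:3,3]=current_tcp_pos()
    im=camera("wrist")
    if name: cv2.imwrite(f"pics/{name}.png",im[:,:,::-1])
    return im,np.linalg.inv(T@MOUNT)
def proj(M,P):
    p=(M[:3,:3]@np.asarray(P).T).T+M[:3,3]; p=p@K.T; return p[:,:2]/p[:,2:]
def boxes():
    b=[((-.06,.06),(-.028,.028),(.010,.050))]
    for sx in(-1,1):
        for sy in(-1,1):
            b.append((sorted((sx*.041,sx*.054)),sorted((sy*.009,sy*.022)),(0,.010)))
            b.append((sorted((sx*.044,sx*.06)),sorted((sy*.025,sy*.028)),(.05,.058)))
            b.append((sorted((sx*.057,sx*.06)),sorted((sy*.012,sy*.028)),(.05,.058)))
    return [np.array(np.meshgrid(*q)).reshape(3,-1).T for q in b]
BX=boxes()
def render(M,x,y,yaw,flip,z0=0,shape=(420,560)):
    m=np.zeros(shape,np.uint8); Rz=R.from_euler('z',yaw)
    for P in BX:
        P=P*[1,1,1]
        if flip: P=P*[1,1,-1]+[0,0,.058]
        uv=proj(M,Rz.apply(P)+[x,y,z0])
        cv2.fillConvexPoly(m,cv2.convexHull(np.round(uv*16).astype(np.int32)),255,shift=4)
    return m
def mask(im,M,x,y,z=.04):
    hsv=cv2.cvtColor(im,cv2.COLOR_RGB2HSV)
    m=((hsv[...,0]>100)&(hsv[...,0]<130)&(hsv[...,1]>120)).astype(np.uint8)*255
    m=cv2.morphologyEx(m,cv2.MORPH_CLOSE,np.ones((5,5)))
    cs,_=cv2.findContours(m,cv2.RETR_EXTERNAL,cv2.CHAIN_APPROX_NONE)
    c=max(cs,key=cv2.contourArea); o=np.zeros_like(m); cv2.drawContours(o,[c],-1,255,-1); return o
def fit(views,x,y,flip,yaws=np.arange(0,np.pi,np.pi/12),z0=0):
    ms=[(mask(im,M,x,y),M) for im,M in views]
    f=lambda p:np.mean([1-(np.minimum(m,r).sum(dtype=float)/np.maximum(m,r).sum(dtype=float)) for m,M in ms for r in [render(M,*p,flip,z0)]])
    best=min(((f((x,y,a)),a) for a in yaws))
    S=np.array([[x,y,best[1]]]*4)+[[0,0,0],[.008,0,0],[0,.008,0],[0,0,.12]]
    r=minimize(f,S[0],method='Nelder-Mead',options=dict(initial_simplex=S,xatol=1e-4,fatol=1e-5))
    return r.x,r.fun,ms[0][0]
E
python3 - <<'E'
from h import *
q0=R.from_quat(current_tcp_rot()).as_matrix(); print(q0[:,0])
for n,(x,y),fl in [("L",(.482,.169),0),("E",(.484,-.181),1)]:
    b=np.arctan2(y,x); ok=False
    # camera sits +67mm on tool x, looking tilted toward -x: put tool x outward(pi off if wrong)
    for yaw in (b,b+np.pi):
        q=down(yaw)
        p=[x,y,.26]
        s=solve_ik(p,q); print(n,yaw,None if s is None else np.round(s,2))
    yaw=b if abs((R.from_quat(current_tcp_rot()).as_matrix()[:,0]@[np.cos(b),np.sin(b),0]))>0 and R.from_quat(current_tcp_rot()).as_matrix()[:,0]@[np.cos(b),np.sin(b),0]>0 else b+np.pi
    reach([x,y,.26],down(yaw)); v=snap("w"+n)
    r=fit([v],x,y,fl); print(n,r[0],r[1])
    im=v[0].copy(); cs,_=cv2.findContours(render(v[1],*r[0],fl),0,1); cv2.drawContours(im,cs,-1,(255,0,0),1)
    cv2.imwrite(f"pics/fit{n}.png",im[:,:,::-1])
a=cv2.imread("pics/fitL.png");b=cv2.imread("pics/fitE.png");cv2.imwrite("pics/fits.png",cv2.resize(np.hstack([a,b]),(800,300)))
print(current_clock())
E
```

```text
[-8.94355402e-01  4.47357144e-01  3.89599969e-06]
L 0.3372291942721875 [ 0.21  0.06 -0.23  1.29  0.    3.01]
L 3.4788218478619806 [ 0.21  0.06 -0.23  1.29  0.   -0.13]
L [0.48028136 0.16803105 1.61027504] 0.036640592836558294
E -0.35786466825346075 [-0.48  0.07 -0.21  1.29  0.    3.02]
E 2.7837279853363324 [-0.48  0.07 -0.21  1.29  0.   -0.13]
E [ 0.48452253 -0.18507791  1.39198231] 0.04229223937407489
4.1333
```

View pics/fits.png

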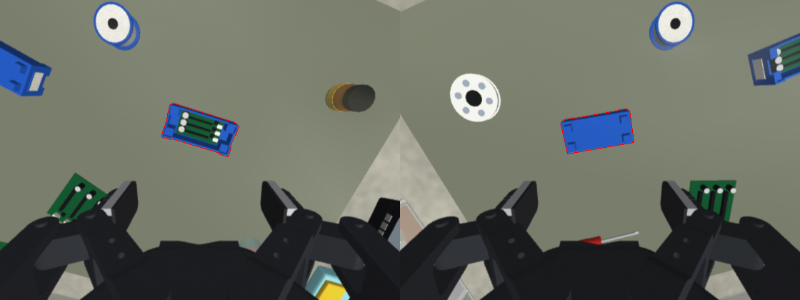

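The overlays of the fitted outlines (red) match both trays: loaded at about (200,130) in the left half, upside-down empty at (597,131) in the right half. Both long axes run close to world y. The plan is grasp, tilt the tool sideways and stand the tray on its end. Then regrasp from the open side, tilt back down and stack.

```bash
cat >> h.py <<'E'
DEP=.025
def tp(psi,th,G,s):
    """TCP pose: grasp point G, tool z = sin(th)u - cos(th)Z, u at yaw psi; s = sign of closing axis"""
    u=np.array([np.cos(psi),np.sin(psi),0]); z=np.sin(th)*u-np.cos(th)*np.array([0,0,1.])
    y=s*np.array([-u[1],u[0],0]); x=np.cross(y,z)
    return np.array(G)+DEP*z, R.from_matrix(np.c_[x,y,z]).as_quat(), z
LT=np.array([.4803,.1680,1.6103]); ET=np.array([.4845,-.1851,1.392])
E
python3 - <<'E'
from h import *
d=np.radians
def ik(*a):
    p,q,z=tp(*a); s=solve_ik(p,q); return None if s is None else np.round(s,2)
for flip in (0,1):
  for s in (1,-1):
    for t in (15,25):
      t=d(t); psi=ET[2]+np.pi*flip; u=np.array([np.cos(psi),np.sin(psi),0])
      print("flip",flip,"s",s,"t",round(t,2))
      print(" g1",ik(psi,-t,np.r_[ET[:2],.03]+.02*u,s))
      for S in ([.5,-.2],[.55,-.2],[.55,-.1]):
        for ps in (psi,psi-.3,psi+.3):
          print(" ",S,round(ps-psi,1),"rel",ik(ps,np.pi/2-t,[*S,.08],s)," g2",*[ik(ps,-np.pi/2+t,[*S,.075],k) for k in(s,)])
      pl=LT[2]+np.pi*flip; ul=np.array([np.cos(pl),np.sin(pl),0])
      print(" pl",ik(pl,t,np.r_[LT[:2],.084]-.015*ul,s))
E
```

```text
flip 0 s 1 t 0.26
 g1 [-0.32  0.32 -0.54  0.67 -0.26 -1.72]
  [0.5, -0.2] 0.0 rel [-0.88  0.9  -0.03  1.82  0.83 -2.85]  g2 [-0.02  0.68 -0.38  1.03 -1.27 -1.02]
  [0.5, -0.2] -0.3 rel [-0.96  0.8  -0.23  1.59  1.03 -2.68]  g2 [-0.06  0.84 -0.12  1.6  -1.08 -0.53]
  [0.5, -0.2] 0.3 rel [-0.8   0.98  0.14  1.98  0.62 -2.95]  g2 [-0.02  0.53 -0.77 -0.21 -1.27 -2.07]
  [0.55, -0.2] 0.0 rel [-0.83  0.93  0.06  1.85  0.88 -2.81]  g2 [-0.02  0.74 -0.26  1.11 -1.27 -1.01]
  [0.55, -0.2] -0.3 rel [-0.89  0.82 -0.15  1.58  1.09 -2.6 ]  g2 [-0.05  0.9   0.02  1.68 -1.08 -0.52]
  [0.55, -0.2] 0.3 rel [-0.75  1.03  0.26  2.04  0.67 -2.93]  g2 [-0.02  0.57 -0.67 -0.14 -1.28 -2.07]
  [0.55, -0.1] 0.0 rel [-0.72  0.85 -0.12  1.69  0.98 -2.73]  g2 [ 0.15  0.82 -0.15  1.48 -1.16 -0.65]
  [0.55, -0.1] -0.3 rel [-0.77  0.72 -0.34  1.32  1.18 -2.43]  g2 [ 0.09  0.94  0.07  1.81 -0.95 -0.38]
  [0.55, -0.1] 0.3 rel [-0.64  0.95  0.08  1.91  0.77 -2.88]  g2 [ 0.17  0.62 -0.47  0.66 -1.3  -1.38]
 pl [ 0.04  0.21 -0.53  0.82  0.26 -1.57]
flip 0 s 1 t 0.44
 g1 [-0.23  0.34 -0.55  0.65 -0.44 -1.63]
  [0.5, -0.
[... 6435 characters left out ...]
 [-0.79  0.88  0.08  1.81  0.59 -2.82]
  [0.55, -0.2] 0.0 rel [-0.05  0.62 -0.32  0.91 -1.12 -1.26]  g2 [-0.81  0.83  0.    1.65  0.82 -2.62]
  [0.55, -0.2] -0.3 rel [-0.08  0.77 -0.06  1.44 -0.99 -0.78]  g2 [-0.86  0.7  -0.21  1.33  1.   -2.33]
  [0.55, -0.2] 0.3 rel [-0.05  0.47 -0.63  0.12 -1.1  -1.96]  g2 [-0.74  0.93  0.19  1.85  0.63 -2.79]
  [0.55, -0.1] 0.0 rel [ 0.12  0.68 -0.22  1.23 -1.05 -0.94]  g2 [-0.69  0.74 -0.18  1.47  0.91 -2.5 ]
  [0.55, -0.1] -0.3 rel [ 0.07  0.81 -0.    1.6  -0.88 -0.6 ]  g2 [-0.74  0.6  -0.4   1.08  1.07 -2.14]
  [0.55, -0.1] 0.3 rel [ 0.14  0.52 -0.5   0.59 -1.13 -1.52]  g2 [-0.63  0.84  0.02  1.72  0.73 -2.71]
 pl [ 0.44  0.37 -0.36  1.02 -0.4  -1.13]
```

```bash
cat >> h.py <<'E'
T=np.radians(25); S=-1; PSI=ET[2]; U=np.array([np.cos(PSI),np.sin(PSI),0]); ST=np.array([.5,-.2])
def st(m): print(m,round(current_clock(),1),np.round(current_tcp_pos(),4),"gap",round(current_finger_gap(),4),"F",np.round(current_ft_force(),1),"ff",round(current_finger_force(),1))
E
python3 - <<'E'
from h import *
p,q,z=tp(PSI,-T,np.r_[ET[:2],.033]+.02*U,S)
reach(p-.10*z,q); st("pre")
print(move_straight(p,.08,until_force=6)); st("at")
gripper_close(); st("closed")
move_straight(np.array(current_tcp_pos())+[0,0,.15],.12); st("up")
p,q,z=tp(PSI,np.pi/2-T,[*ST,.08+.12],S)
reach(p,q); st("tilted")
im=camera("scene"); a=camera("side"); cv2.imwrite("pics/tilt.png",np.hstack([im[120:320,150:430],a[60:360,100:520][:200]])[:,:,::-1]) 
cv2.imwrite("pics/tilt2.png",a[:,:,::-1])
E
```

```text
pre 5.7 [ 0.4943 -0.1341  0.1014] gap 0.0857 F [ 0.4 -0.4  0.5] ff 0.0
False
at 7.1 [ 0.4867 -0.1758  0.0108] gap 0.0856 F [-0.4 -0.4  0.6] ff 0.0
closed 7.4 [ 0.4869 -0.1758  0.011 ] gap 0.0554 F [0.1 0.8 3.7] ff 63.5
up 8.8 [ 0.4862 -0.1756  0.1601] gap 0.0555 F [-0.3 -0.6 -1. ] ff 63.3
tilted 10.0 [ 0.5037 -0.1772  0.189 ] gap 0.0554 F [ 0.1  0.  -0.5] ff 63.5
```

View pics/tilt.png

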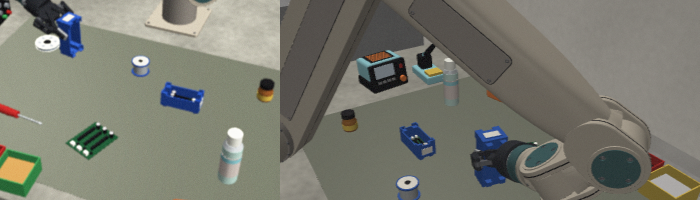

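The tray is held on end, open side away from the gripper (about (70,35) in the left crop), and the wrist is well clear of the mat. Lowering it now.

```bash
python3 - <<'E'
from h import *
p,q,z=tp(PSI,np.pi/2-T,[*ST,.08-.006],S)
t=np.array(current_tcp_pos()); 
move_straight(p+[0,0,.021],.08); 
print(move_straight(p,.015,until_force=3)); st("down")
open_gripper(); st("open")
move_straight(np.array(current_tcp_pos())-.12*z,.15); st("back")
im=camera("scene"); a=camera("side")
cv2.imwrite("pics/stand.png",cv2.resize(np.hstack([im[100:300,130:330],a[120:320,360:560]]),(800,400))[:,:,::-1]) 
E
```

```text
True
down 12.5 [ 0.504  -0.1776  0.0684] gap 0.0553 F [-1.1 -2.1  4.4] ff 63.7
open 12.9 [ 0.5035 -0.1771  0.0674] gap 0.0855 F [ 0.6 -0.1 -0.3] ff 0.0
back 13.9 [ 0.484  -0.2834  0.1178] gap 0.0853 F [ 0.  -0.3 -0.5] ff 0.0
```

View pics/stand.png

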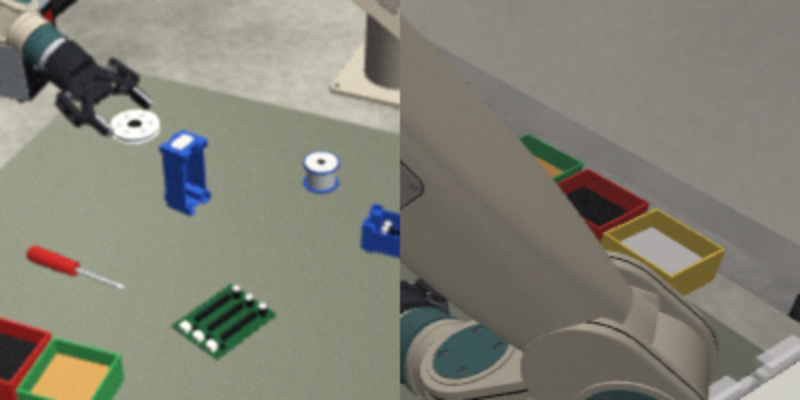

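```bash
python3 - <<'E'
from h import *
move_straight(np.array(current_tcp_pos())+[0,0,.2],.25)
for yaw in (3.48-.6,3.48+.6):
    reach([LT[0],LT[1],.21],down(yaw)); v=snap(); r=fit([v],LT[0],LT[1],0,[LT[2]]); print(r[0],r[1])
st("looked")
p,q,z=tp(PSI,-np.pi/2+T,np.r_[ST,.075]+.013*U,S)
a=p-.14*z; reach(a+[0,0,.08],q); move_straight(a,.15); st("pre2")
v=snap("pre2")
E
```

```text
Traceback (most recent call last):
host.IKError: the arm cannot follow that straight line within its joint ranges
```

```bash
python3 - <<'E'
from h import *
for dz in (.1,.06,.03):
    try: move_straight(np.array(current_tcp_pos())+[0,-.03,dz],.2); break
    except IKError: pass
st("lift")
reach([.40,-.38,.30],down(2.5)); st("high")
for yaw in (3.48-.6,3.48+.6):
    reach([LT[0],LT[1],.21],down(yaw)); v=snap(); r=fit([v],LT[0],LT[1],0,[LT[2]]); print(r[0],r[1])
st("looked")
p,q,z=tp(PSI,-np.pi/2+T,np.r_[ST,.075]+.013*U,S)
a=p-.14*z; reach(a+[0,0,.08],q); move_straight(a,.15); st("pre2")
v=snap("pre2")
E
```

```text
lift 14.7 [ 0.4838 -0.3124  0.2169] gap 0.0856 F [-0.2  0.3  0.3] ff 0.0
high 15.4 [ 0.3995 -0.3786  0.2983] gap 0.0852 F [ 0.4 -0.8 -0.8] ff 0.0
[0.48070303 0.16871097 1.60736707] 0.030781129156999265
[0.47975122 0.17035929 1.61000157] 0.023637557452396596
looked 18.7 [0.4804 0.1678 0.2101] gap 0.0854 F [ 0.2 -0.3  0.1] ff 0.0
pre2 21.9 [ 0.5212 -0.0847  0.1241] gap 0.0855 F [-0.2 -0.5 -0.1] ff 0.0
```

View pics/pre2.png

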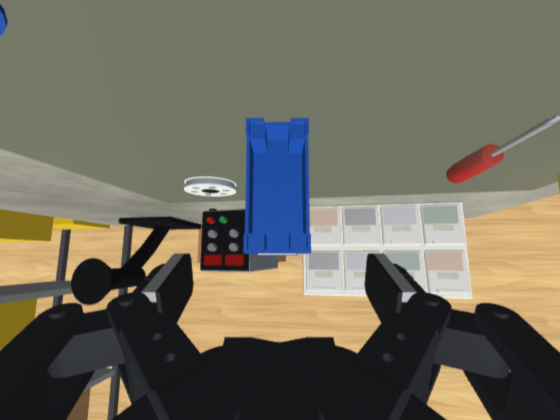

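The tray stands upright with its open side to the gripper, centred at column 278 between the fingers. Grasping it now.

```bash
sed -i 's/^LT=.*; ET/LT=np.array([.4802,.1691,1.609]); ET/' h.py; python3 - <<'E'
from h import *
p,q,z=tp(PSI,-np.pi/2+T,np.r_[ST,.075]+.013*U,S)
print(move_straight(p,.08,until_force=4)); st("at2")
gripper_close(); st("closed")
move_straight(np.array(current_tcp_pos())+[0,0,.15],.12); st("up")
u=np.array([np.cos(LT[2]),np.sin(LT[2]),0])
p,q,z=tp(LT[2],T,np.r_[LT[:2],.05+.038+.08]-.015*u,S)
reach([.47,-.05,.27],q); reach(p,q); st("above")
im=camera("scene"); a=camera("side")
cv2.imwrite("pics/above.png",cv2.resize(np.hstack([im[130:280,260:410],a[120:270,210:360]]),(800,400))[:,:,::-1]) 
E
```

```text
False
at2 23.9 [ 0.4986 -0.2093  0.0646] gap 0.0855 F [-0.3  0.1  0.6] ff 0.0
closed 24.2 [ 0.4984 -0.2094  0.0646] gap 0.0553 F [0.3 1.  1.2] ff 63.9
up 25.6 [ 0.4979 -0.2094  0.2137] gap 0.0554 F [ 0.8  0.5 -1.1] ff 63.9
above 27.9 [0.4811 0.1643 0.1458] gap 0.0557 F [ 0.3 -0.2 -1.5] ff 63.9
```

View pics/above.png

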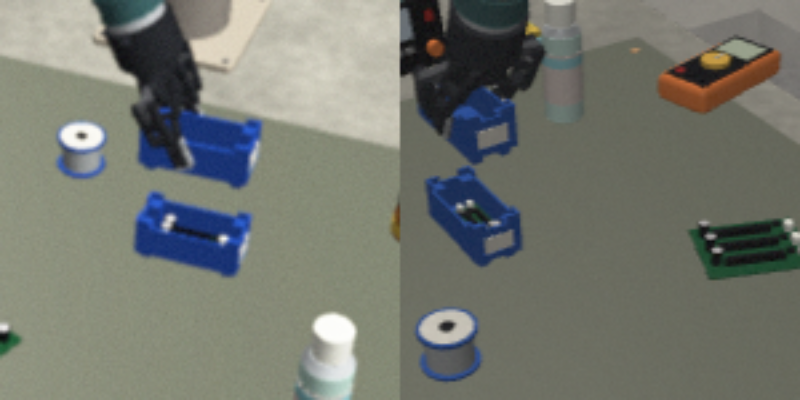

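The tray is right way up and in line above the loaded tray in both views (left crop: upper about (200,145), lower about (193,235)). Lowering with force guard.

```bash
python3 - <<'E'
from h import *
u=np.array([np.cos(LT[2]),np.sin(LT[2]),0])
p,q,z=tp(LT[2],T,np.r_[LT[:2],.088]-.015*u,S); print("home z",p[2])
move_straight(p+[0,0,.014],.08); st("near")
print(move_straight(p-[0,0,.004],.015,until_force=5)); st("contact")
im=camera("scene"); a=camera("side")
cv2.imwrite("pics/contact.png",cv2.resize(np.hstack([im[150:270,270:390],a[140:260,200:320]]),(800,400),interpolation=2)[:,:,::-1]) 
E
```

```text
home z 0.06534230532408375
near 29.0 [0.4809 0.1647 0.0798] gap 0.0553 F [-0.5  0.6 -1.9] ff 63.9
True
contact 29.9 [0.4803 0.1648 0.0658] gap 0.0552 F [-0.8 -1.9  4.4] ff 64.7
```

View pics/contact.png

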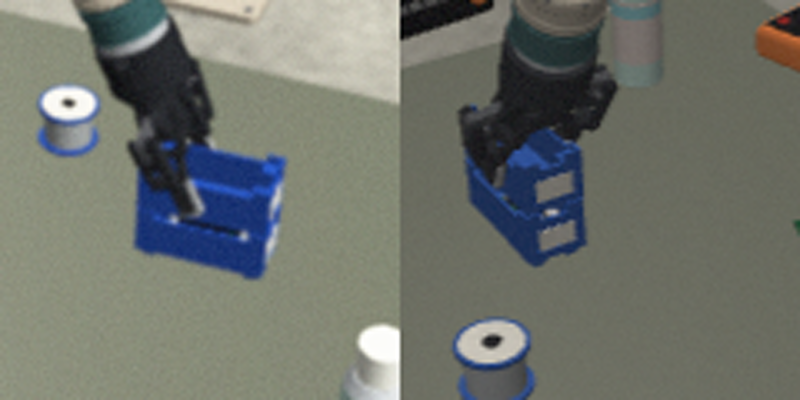

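It made contact at the predicted home height, within 0.5 mm, and both views show the trays nested. Releasing, then checking.

```bash
python3 - <<'E'
from h import *
open_gripper(); st("open")
z=R.from_quat(current_tcp_rot()).as_matrix()[:,2]
move_straight(np.array(current_tcp_pos())-.1*z,.1)
reach([LT[0],LT[1]-.02,.29],down(3.48)); st("clear")
v=snap("final"); im=camera("scene"); a=camera("side")
for c in("scene","side"): print([(np.round(d["point"],3),round(d["p"],2)) for d in pinpoint(c,"empty_tray_feet")][:2])
cv2.imwrite("pics/end.png",cv2.resize(np.hstack([im[150:270,270:390],a[140:260,200:320],v[0][100:220,220:340]]),(800,267),interpolation=2)[:,:,::-1]) 
E
```

```text
open 30.4 [0.4791 0.1648 0.0647] gap 0.0854 F [-0.1 -0.5 -0. ] ff 0.0
clear 32.9 [0.4798 0.149  0.2892] gap 0.0853 F [ 0.3 -0.5 -0. ] ff 0.0
[(array([0.482, 0.17 , 0.049]), 0.66)]
[(array([0.477, 0.169, 0.05 ]), 0.58)]
```

View pics/end.png

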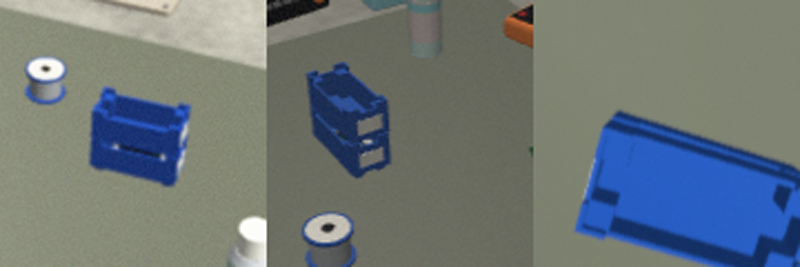

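All three views show the empty tray squarely nested and level on the loaded one, and the networks put its feet at z ≈ 0.05 m. Handing in.

```bash
python3 -c "
from plant import *
print(sign_off())"
```

```text
the job is handed in; nothing more can be done
None
```

The empty tray is right way up and stacked fully home on the loaded tray, and the job was handed in at about 33 s on the robot's clock; no verdict came back.

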